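Stand the fitting post in the harness fixture

ROBOT

A 6-joint arm with a two-finger parallel gripper is mounted at the origin on the work surface. World frame = base frame: x ahead of the robot, y to its left, z up, the work surface at z = 0. Lengths are in m, angles in degrees, forces in N, time in s.
With the tool pointing down it reaches from about 0.35 to 0.875 m from the base axis. Payload 4.2 kg.
Tool frame: the origin (TCP) lies on the centre line of the jaws, within the pads' length; the fingertips stand 17 mm ahead of it and the grasp point (between the pads) lies 2 mm behind it; z points along the fingers, y is the direction in which the jaws open and shut (so a half turn about z gives the same grasp; the last joint's range is limited). The gripper opens to 87 mm and grips with 3 to 60 N. Pads are 19 mm wide; open, the fingers measure 117 mm over their backs; the gripper's body (75 mm by 190 mm) begins 51 mm behind the grasp point.
Start: joints at [82.197, 22.042, 0.453, 0, -68.411, -14.817], TCP at [0.24, 0.577, 0.2] pointing down, gripper open.
Joint ranges: [-179.83, 179.83], [-69.29, 118.12], [-61.27, 80.66], [-181.25, 117.63], [-171.15, -9.14], [-177.46, 177.46]. Speed limits (degrees/s): [159.86, 159.86, 180, 180, 180, 180].

INTERFACE

Orientations are given as a 3x3 rotation matrix whose columns are the frame's x, y, z axes.
In Python, from station import * gives the robot as it stands.
- The arm moves only by the tool play_rows, never from a script. Its argument "targets" is a list that holds one entry, the list of rows, each a list of 5 numbers: the closure, from 0 (fully open) to 1 (shut), then the shift along the world's x, y, z in m, then the turn about the world's z in rad. In form: [[[gripper, x, y, z, twist], ...]]. A call has 1 to 5 rows; each row is the pose to reach, as a shift and turn from the pose commanded when the call began; what a row does not reach only later rows make up. A row lasts 1/12 s, in which the tool goes at most 41.7 mm and 7.16 degrees, less where a joint would pass 70% of its speed; a pose out of reach is approached as far as the arm can. A call with a gripper value outside its range is refused whole. The fingers move at their own pace and stop on an object; the grip force is fixed at half the most. Time passes only in rows, so rows that repeat a pose let the fingers close. It gives the time, the measured TCP pose, the force and the opening at its end, in the units of the state.
- sense(): the state, without advancing time (a new reading comes with each control period).
- capture(name): name is "scene" or "side" or "wrist"; returns the picture (420x560x3 uint8, blue, green, red); there is no depth.
- get_calibration(name): a dict with "camera_matrix" (3x3 intrinsics, pixels), "T" (4x4, takes a point from camera to world coordinates). Camera axes: x right, y up, looking along -z (the intrinsics and any distortion apply to the point x, -y, -z); pixel columns grow to the right and rows downward; lengths in m; the calibration is good to about 2 mm. A picture is of the moment at which its call begins: read the wrist's pose just before it. get_calibration takes no time and is no camera call; for the wrist camera it gives the pose at the moment of the call.
- finish_job(): hands the job in, once; it reports no verdict.
The state is a dict: "time_s": time; "joints": joint angles; "joint_velocities": joint speeds; "effort": joint torques, N m; "tcp_pos": TCP position; "ee_rot": TCP orientation; "wrist_force": force on the tool from outside, world axes, zero at the start; "moment": the same for the moment, N m; "gripper_width": opening from 0.0 (shut) to 1.0 (fully open).
Only numpy, scipy, OpenCV 4.12 (cv2) and the standard library are available. Lean on these libraries where they do the work, as an engineer would, in place of code of your own. Each camera call takes 0.05 s, during which the arm holds its last target. There are 200 camera calls.

TASK

The socket of the white harness fixture is shut by a black dust cap: first pull the cap out and put it in the green bin. Then, of the three grey posts in the sloping rack, take the one that fits the socket's bore without being loose, and stand it upright in the socket, foot down and fully home. Leave the other two posts in the rack and everything else on the bench where it is.

Things in the scene. Friction and masses are not known exactly. Their poses are not given: they have to be found in the camera images.
- fixture: fixed fixture: aluminium base plate 130 x 110 mm, 8 mm thick, with a white 70 x 70 mm block whose top is 60 mm above the table; a round vertical socket of 27 mm bore, 45 mm deep, in the middle of the block. Two white 30 mm high lugs stand beside the block on its -x side. Origin: centre of the underside, under the socket; z up
- socket_mouth (a point): centre of the socket's mouth, flush with the block's top, 60 mm above the table; the rim has a 3 mm lead-in
- socket_floor (a point): centre of the socket's floor, 45 mm below the mouth, 15 mm above the table
- cap: black plastic dust cap standing in the socket at the start: stem 22 mm in diameter and 20 mm long (in the bore), flange 44 mm in diameter and 6 mm thick lying on the block, round knob 24 mm in diameter and 26 mm high on top; 52 mm high in all. Origin: centre of the stem's underside; z along the cap to the knob
- cap_grip (a point): point on the cap's axis in the knob, 40 mm above the cap's origin: where to grip it
- bin: fixed green open bin, 180 (x) x 130 (y) mm outside, 65 mm high, walls and floor 4 mm, empty. Origin: centre of the underside
- bin_floor (a point): centre of the bin's inner floor, 4 mm above the table
- rack: fixed rack 170 (x) x 250 (y) mm, up to 120 mm high: three parallel places 85 mm apart along its y; each carries a post in two open V-shaped white saddles (34 and 88 mm up the slope from a cross wall at the foot), sloping up at 35 degrees from the horizontal towards the rack's +x. The upper 45 mm of each post stands free. Origin: centre of the underside
- post_a: grey plastic round post, 18 mm in diameter and 150 mm long, straight, lying head-up in the sloping rack. Origin: centre of its flat, slightly chamfered foot (the low end in the rack); its z axis runs along the post to the domed head at z = 150 mm. A good grip is across the shaft 110 to 130 mm from the foot
- post_b: grey plastic round post, 24 mm in diameter and 150 mm long, straight, lying head-up in the sloping rack. Origin: centre of its flat, slightly chamfered foot (the low end in the rack); its z axis runs along the post to the domed head at z = 150 mm. A good grip is across the shaft 110 to 130 mm from the foot
- post_c: grey plastic round post, 30 mm in diameter and 150 mm long, straight, lying head-up in the sloping rack. Origin: centre of its flat, slightly chamfered foot (the low end in the rack); its z axis runs along the post to the domed head at z = 150 mm. A good grip is across the shaft 110 to 130 mm from the foot
- tape: bystander: black tape roll lying flat, 90 mm across, 25 mm high. Origin: centre of the underside
- spray: bystander: white bottle standing, 44 mm across, 120 mm high. Origin: centre of the underside
- screwdriver: bystander: screwdriver 190 mm long lying along its x axis between rack and fixture. Origin: underside, about the middle
- shell: bystander: black and grey connector shell about 95 x 50 x 36 mm. Origin: underside of its black part
- tower: bystander, fixed: white fixture tower on a 70 x 70 mm plate, 128 mm high, beyond the rack. Origin: centre of the underside
- nest: bystander, fixed: low white block on a 100 x 60 mm plate, 52 mm high. Origin: centre of the underside
Not all that is in view belongs to the job. Leave any red look-alike of the fixture alone. What is shaped like the cap but blue is not meant.

How it is judged:
By the outcome, as a careful person would: the job done as asked, in the order asked, and still so for the second after the job is handed in, with the robot touching nothing.
It also fails if it takes over 59 s, if anything falls off the work surface, if the arm or the gripper's body presses on something with over 40 N, if the wrist force passes 120 N, or if a joint passes its speed limit or range.

## Working session

There is one attempt and no reset: what is moved stays moved. The work goes in short steps, Python scripts to look and compute and a tool call to move; the robot and the scene stay as the last step left them, time stands still between calls to the robot, and variables do not carry over. Pictures are saved under pics/ and viewed, on a budget of 10 in all, crops included, one or two more only if the job needs it, and the job is handed in when it is done.

Besides the shell and the picture viewer there is one more tool, called after "Emit:" as a command line: name --argument value ..., lists and objects as JSON in quotes. play_rows: Moves the arm, as the interface text tells. Its arguments: {"type":"object","properties":{"targets":{"type":"array","items":{"type":"array","items":{"type":"array","items":{"type":"number"}}}}},"required":["targets"]}

```bash
ls; mkdir -p pics
python3 - <<'E'
from station import *
import cv2,numpy as np
for n in("scene","side"):
    cv2.imwrite(f"pics/{n}0.png",capture(n))
    c=get_calibration(n);print(n,{k:np.round(v,4).tolist() if not isinstance(v,str) else v for k,v in c.items()})
s=sense();print(s)
E
```

```text
pics
scene {'camera_matrix': [[460.1383, 0.0, 283.0046], [0.0, 460.1383, 216.0328], [0.0, 0.0, 1.0]], 'T': [[-0.8828, -0.3381, 0.3261, 0.939], [0.4696, -0.6513, 0.596, 0.708], [0.0108, 0.6793, 0.7338, 1.0085], [0.0, 0.0, 0.0, 1.0]]}
side {'camera_matrix': [[430.682, 0.0, 277.1638], [0.0, 430.682, 209.8257], [0.0, 0.0, 1.0]], 'T': [[-0.961, 0.2051, -0.1856, 0.3433], [-0.2763, -0.7423, 0.6104, 0.628], [-0.0126, 0.6379, 0.77, 0.9123], [0.0, 0.0, 0.0, 1.0]]}
{'time_s': 0.1, 'joints': array([ 8.21956366e+01,  2.20865003e+01,  3.86387921e-01, -2.39694647e-02,
       -6.84104052e+01, -1.48176448e+01]), 'joint_velocities': array([-0.11977078, -0.03464072,  0.14968251,  0.08397952, -0.00820683,
        0.08635029]), 'effort': array([ 3.00733491e-04, -3.91691458e+01,  1.87935787e+01,  4.23188478e+00,
        1.34537413e-02, -7.50235995e-05]), 'tcp_pos': array([0.2401637 , 0.5763804 , 0.19876266]), 'ee_rot': array([[ 9.23003208e-01, -3.84791708e-01, -6.47315702e-04],
       [-3.84792235e-01, -9.23001345e-01, -1.85817619e-03],
       [ 1.17537525e-04,  1.96418464e-03, -9.99998064e-01]]), 'wrist_force': array([-0.12168407,  0.56291752,  1.09032807]), 'moment': array([-0.00244265,  0.03071188, -0.01817108]), 'gripper_width': 1.0011259689474423}
```

View pics/scene0.png

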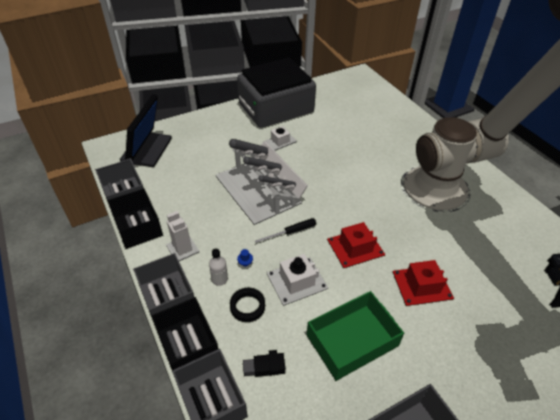

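View pics/side0.png

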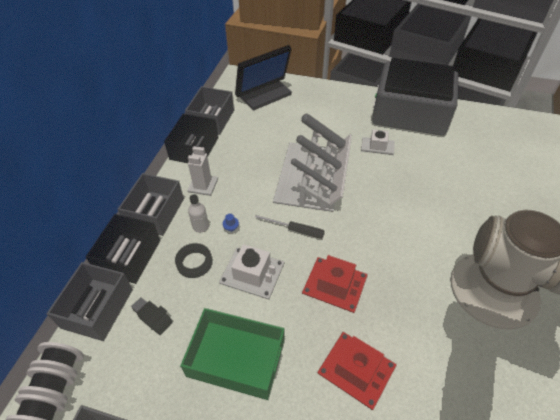

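Scene: white fixture with black cap at scene (299,268) / side (251,262); rack with three posts at scene (262,165) / side (317,155); green bin at scene (355,333) / side (235,350). Next come enlarged crops for measuring.

```bash
cat > h.py <<'E'
import numpy as np,cv2
from station import *
def ray(n,uv,c=None):
    c=c or get_calibration(n);K=np.array(c["camera_matrix"]);T=np.array(c["T"])
    p=np.linalg.inv(K)@[uv[0],uv[1],1];d=T[:3,:3]@[p[0],-p[1],-p[2]]
    return T[:3,3],d/np.linalg.norm(d)
def onz(n,uv,z,c=None):
    o,d=ray(n,uv,c);return o+d*(z-o[2])/d[2]
def tri(l,c=None):
    A=np.zeros((3,3));b=np.zeros(3)
    for o,d in l:
        P=np.eye(3)-np.outer(d,d);A+=P;b+=P@o
    x=np.linalg.solve(A,b);return x,[np.linalg.norm(np.cross(x-o,d)) for o,d in l]
def proj(n,X,c=None):
    c=c or get_calibration(n);K=np.array(c["camera_matrix"]);T=np.array(c["T"])
    q=T[:3,:3].T@(np.array(X)-T[:3,3]);q=np.array([q[0],-q[1],-q[2]]);q=K@q;return q[:2]/q[2]
E
python3 - <<'E'
import cv2,numpy as np
a=cv2.imread('pics/scene0.png');b=cv2.imread('pics/side0.png')
def cr(i,x,y,w=100,h=75):
    o=cv2.resize(i[y:y+h,x:x+w],None,fx=4,fy=4,interpolation=cv2.INTER_CUBIC)
    for k in range(0,w,20):cv2.putText(o,str(x+k),(k*4,8),0,.3,(0,0,255));cv2.line(o,(k*4,10),(k*4,14),(0,0,255))
    for k in range(0,h,15):cv2.putText(o,str(y+k),(0,k*4+4),0,.3,(255,0,0))
    return o
cv2.imwrite('pics/crop0.png',np.vstack([np.hstack([cr(a,213,130),cr(b,265,110,100,75)]),np.hstack([cr(a,250,240),cr(b,205,230)])]))
E
```

```text
(no output)
```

View pics/crop0.png

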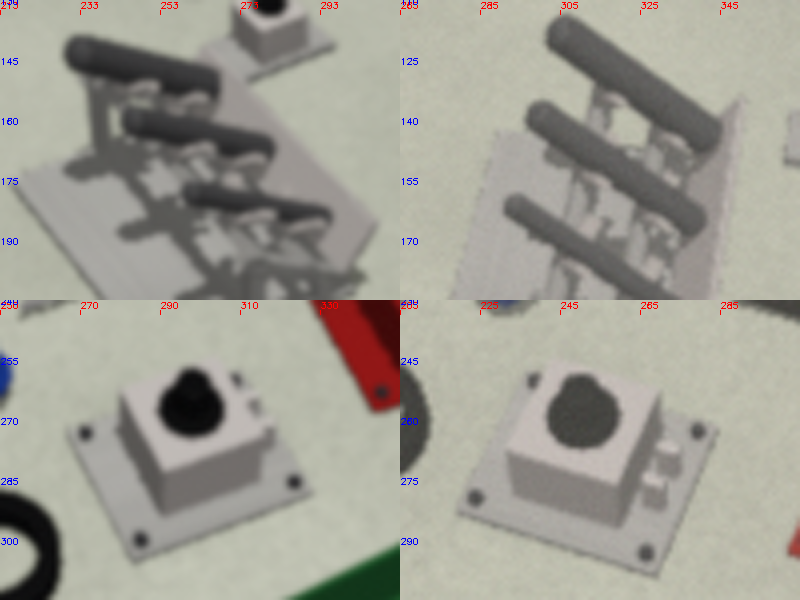

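Crops: the three posts have clearly different widths. The middle one looks like the 24 mm post, with scene head (246,160) and foot (279,167), and side head (300,138) and foot (338,165). The cap flange is at scene (298,267) / side (251,259).

```bash
cat > m.py <<'E'
from h import *
A=lambda x,y:(213+x/4,130+y/4); B=lambda x,y:(265+(x-400)/4,110+y/4)
C=lambda x,y:(250+x/4,240+(y-300)/4); D=lambda x,y:(205+(x-400)/4,230+(y-300)/4)
print("flange66",onz("scene",C(192,406),.066).round(4),onz("side",D(583,415),.066).round(4),tri([ray("scene",C(192,406)),ray("side",D(583,415))]))
print("knob92",onz("scene",C(192,379),.092).round(4),onz("side",D(582,385),.092).round(4))
for nm,s,d in(("plL",(67,432),(457,513)),("plF",(135,563),(657,577)),("plR",(313,493),(718,431))):
    print(nm,onz("scene",C(*s),.008).round(4),onz("side",D(*d),.008).round(4))
# posts: end centres
P={"top":((78,52),(210,85),(562,30),(712,136)),"mid":((133,122),(262,148),(538,112),(694,222)),"low":((190,193),(323,220),(514,204),(None,None))}
for k,(sh,sf,dh,df) in P.items():
    h,e=tri([ray("scene",A(*sh)),ray("side",B(*dh))]);print(k,"head",h.round(4),np.round(e[0]*1e3,1))
    if df[0]:
        f,e=tri([ray("scene",A(*sf)),ray("side",B(*df))]);v=h-f
        print("  foot",f.round(4),np.round(e[0]*1e3,1),"len",np.linalg.norm(v).round(4),"slope",np.degrees(np.arcsin(v[2]/np.linalg.norm(v))).round(1),"yaw",np.degrees(np.arctan2(v[1],v[0])).round(1))
# bin by colour
for n in("scene","side"):
    im=cv2.imread(f"pics/{n}0.png");b,g,r=[im[...,i].astype(int) for i in range(3)]
    m=((g>r+25)&(g>b+15)).astype(np.uint8)
    k,l,st,ce=cv2.connectedComponentsWithStats(m);i=1+np.argmax(st[1:,4])
    cs,_=cv2.findContours((l==i).astype(np.uint8),0,2);q=cv2.minAreaRect(cs[0]);hull=cv2.approxPolyDP(cs[0],6,True)[:,0]
    print(n,st[i],ce[i],[(p.tolist(),onz(n,p,.065)[:2].round(3).tolist()) for p in hull])
E
python3 m.py
```

```text
flange66 [0.5683 0.1139 0.066 ] [0.5657 0.1161 0.066 ] (array([0.56688982, 0.11254885, 0.06203042]), [np.float64(0.0010080013974535346), np.float64(0.0010080013974533401)])
knob92 [0.5683 0.1121 0.092 ] [0.5658 0.1126 0.092 ]
plL [0.6296 0.0575 0.008 ] [0.6318 0.1675 0.008 ]
plF [0.6368 0.1671 0.008 ] [0.5043 0.1758 0.008 ]
plR [0.5101 0.1744 0.008 ] [0.4967 0.0698 0.008 ]
top head [ 0.5464 -0.3342  0.1379] 0.2
  foot [ 0.4321 -0.3437  0.0568] 0.0 len 0.1405 slope 35.3 yaw 4.7
mid head [ 0.542  -0.2465  0.135 ] 0.9
  foot [ 0.4284 -0.2588  0.0519] 1.5 len 0.1412 slope 36.0 yaw 6.2
low head [ 0.5366 -0.1629  0.1294] 0.3
scene [ 308  291   96   89 4951] [353.97475258 333.70046455] [([370, 291], [0.449, 0.259]), ([308, 322], [0.625, 0.262]), ([336, 379], [0.64, 0.406]), ([397, 345], [0.478, 0.404]), ([403, 333], [0.448, 0.386])]
side [ 180  308  104   91 5839] [235.94022949 353.00616544] [([204, 308], [0.624, 0.262]), ([180, 365], [0.622, 0.39]), ([186, 374], [0.604, 0.403]), ([266, 398], [0.441, 0.403]), ([283, 328], [0.447, 0.26])]
```

Emit:
play_rows --targets '[[[0, 0.012, -0.017, 0, 0.02], [0, 0.034, -0.048, 0, 0.05], [0, 0.057, -0.081, 0, 0.09], [0, 0.08, -0.114, 0, 0.13], [0, 0.103, -0.146, 0, 0.17]]]'

```text
time_s: 0.52
tcp_pos: [0.3437, 0.429, 0.1992]
ee_rot: [[0.975, -0.22, -0.001], [-0.22, -0.975, -0.001], [-0.0, 0.001, -1.0]]
wrist_force: [0.7, 0.6, -0.0]
gripper_width: 1.001
```

Emit:
play_rows --targets '[[[0, 0.023, -0.033, 0, 0.04], [0, 0.046, -0.066, 0, 0.08], [0, 0.069, -0.099, 0, 0.12], [0, 0.092, -0.131, 0, 0.16], [0, 0.115, -0.163, 0, 0.2]]]'

```text
time_s: 0.93
tcp_pos: [0.4588, 0.266, 0.1996]
ee_rot: [[1.0, -0.023, -0.0], [-0.023, -1.0, -0.0], [-0.0, 0.0, -1.0]]
wrist_force: [1.2, 1.2, -1.0]
gripper_width: 1.001
```

Emit:
play_rows --targets '[[[0, 0.023, -0.033, 0, 0.02], [0, 0.046, -0.066, 0, 0.03], [0, 0.069, -0.099, 0, 0.03], [0, 0.085, -0.12, 0, 0.03], [0, 0.09, -0.128, 0, 0.03]]]'

```text
time_s: 1.35
tcp_pos: [0.5497, 0.1369, 0.199]
ee_rot: [[1.0, 0.001, -0.001], [0.001, -1.0, -0.001], [-0.001, 0.001, -1.0]]
wrist_force: [0.0, 0.8, 0.6]
gripper_width: 0.996
```

Run:
```python
from h import *
s=sense();c=get_calibration("wrist");im=capture("wrist");print(get_calibration("wrist")["T"][:3,3]-c["T"][:3,3])
cv2.imwrite("pics/w1.png",im);np.savez("w1.npz",**c)
print(s["time_s"],s["tcp_pos"],s["ee_rot"][:,0],s["joints"],s["wrist_force"]);print(c["T"].round(3),c["camera_matrix"])
print(proj("wrist",[.567,.113,.092]))
```

```text
[-1.67086470e-04  1.52433971e-04 -9.54215575e-05]
1.35 [0.54971526 0.1368573  0.19900039] [ 9.99998957e-01  1.10928004e-03 -9.24963508e-04] [ 3.03752731e+01  1.64235924e+01 -7.97477216e+00  1.88429362e-02
 -6.56730634e+01  5.96805346e+01] [0.01021538 0.81483812 0.55646191]
[[ 0.001  0.959  0.283  0.627]
 [-1.     0.001  0.     0.137]
 [-0.    -0.283  0.959  0.385]
 [ 0.     0.     0.     1.   ]] [[357.09282199   0.         272.74117694]
 [  0.         357.09282199 208.14166789]
 [  0.           0.           1.        ]]
[301.27858976 177.67707089]
```

View pics/w1.png

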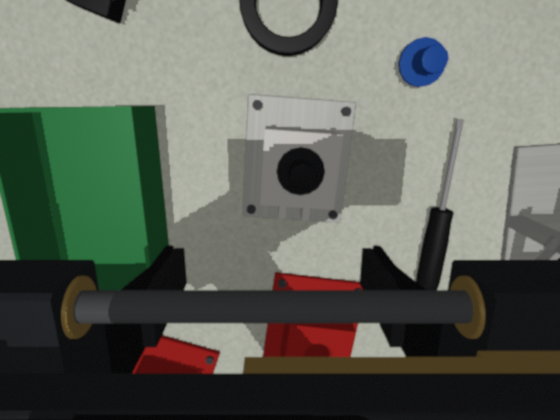

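Wrist view: cap flange circle at about (300,171); plate holes at (258,105), (346,112), (333,214), (251,209).

Run:
```python
from h import *
c=dict(np.load("w1.npz"));im=cv2.imread("pics/w1.png")
m=(im[130:210,265:335].max(2)<45).astype(np.uint8)
k,l,st,ce=cv2.connectedComponentsWithStats(m);i=1+np.argmax(st[1:,4]);print(st[i],ce[i]+[265,130])
uv=np.array([st[i][0]+265+st[i][2]/2-.5,st[i][1]+130+st[i][3]/2-.5])
print("flange",onz("",uv,.066,c),"px dia->mm",st[i][2]*(.385-.066)/.96/357)
H=[onz("",p,.008,c) for p in((258,105),(346,112),(333,214),(251,209))];print(np.round(H,4),np.mean(H,0))
```

```text
[  12   18   47   46 1676] [300.20107399 170.72553699]
flange [0.568494   0.11205562 0.066     ] px dia->mm 0.04374708216619982
[[0.6249 0.1517 0.008 ]
 [0.6181 0.0621 0.008 ]
 [0.5093 0.07   0.008 ]
 [0.5149 0.1605 0.008 ]] [0.56680276 0.11106068 0.008     ]
```

Emit:
play_rows --targets '[[[0, 0.01, -0.013, -0.03, 0], [0, 0.02, -0.027, -0.06, 0], [0, 0.02, -0.027, -0.085, 0], [0, 0.02, -0.027, -0.09, 0], [0, 0.02, -0.027, -0.09, 0]]]'

```text
time_s: 1.82
tcp_pos: [0.5666, 0.1131, 0.1078]
ee_rot: [[1.0, 0.006, -0.005], [0.006, -1.0, -0.002], [-0.005, 0.002, -1.0]]
wrist_force: [0.3, 0.9, -0.2]
gripper_width: 0.998
```

```bash
python3 -c "
from h import *
s=sense();print(s['tcp_pos'],s['joint_velocities'].round(2))"
```

```text
[0.56662651 0.11306084 0.10782816] [ 0.39 -2.36  3.46  1.44 -0.8   0.11]
```

Emit:
play_rows --targets '[[[0, 0, -0.001, -0.012, 0], [0, 0, -0.001, -0.022, 0], [0, 0, -0.001, -0.023, 0], [0.3, 0, -0.001, -0.023, 0], [0.6, 0, -0.001, -0.023, 0]]]'

```text
time_s: 2.23
tcp_pos: [0.5689, 0.1125, 0.0878]
ee_rot: [[1.0, 0.006, 0.002], [0.006, -1.0, 0.0], [0.002, -0.0, -1.0]]
wrist_force: [-0.0, -0.3, -0.9]
gripper_width: 0.92
```

Emit:
play_rows --targets '[[[1, 0, 0, 0, 0], [1, 0, 0, 0, 0], [1, 0, 0, 0, 0], [1, 0, 0, 0, 0], [1, 0, 0, 0, 0]]]'

```text
time_s: 2.65
tcp_pos: [0.5684, 0.1119, 0.0869]
ee_rot: [[1.0, 0.005, 0.0], [0.005, -1.0, 0.0], [0.0, -0.0, -1.0]]
wrist_force: [-0.8, -0.3, -0.0]
gripper_width: 0.554
```

Emit:
play_rows --targets '[[[1, 0, 0, 0, 0], [1, 0, 0, 0.003, 0], [1, 0, 0, 0.008, 0], [1, 0, 0, 0.015, 0], [1, 0, 0, 0.025, 0]]]'

```text
time_s: 3.07
tcp_pos: [0.5681, 0.1118, 0.1121]
ee_rot: [[1.0, 0.005, -0.001], [0.005, -1.0, -0.0], [-0.001, 0.0, -1.0]]
wrist_force: [0.3, 0.1, -0.4]
gripper_width: 0.172
```

The fingers are slower than I assumed and closed above the knob. I'll reopen and check that the cap has not moved.

Emit:
play_rows --targets '[[[0, 0, 0, 0.02, 0], [0, 0, 0, 0.04, 0], [0, 0, 0, 0.06, 0], [0, -0.02, 0, 0.08, 0], [0, -0.02, 0, 0.085, 0]]]'

```text
time_s: 3.48
tcp_pos: [0.5483, 0.1122, 0.2017]
ee_rot: [[1.0, 0.006, 0.006], [0.006, -1.0, 0.002], [0.006, -0.002, -1.0]]
wrist_force: [0.4, -0.2, -0.2]
gripper_width: 0.466
```

Emit:
play_rows --targets '[[[0, 0, 0, 0, 0], [0, 0, 0, 0, 0]]]'

```text
time_s: 3.65
tcp_pos: [0.5485, 0.1121, 0.1973]
ee_rot: [[1.0, 0.005, 0.001], [0.005, -1.0, 0.001], [0.001, -0.001, -1.0]]
wrist_force: [0.4, -1.5, 0.3]
gripper_width: 0.618
```

Run:
```python
from h import *
s=sense();c=get_calibration("wrist");im=capture("wrist");cv2.imwrite("pics/w2.png",im)
u,v=proj("",[.568,.112,.066],c).astype(int);print(u,v,s["tcp_pos"],s["gripper_width"])
m=(im[v-40:v+40,u-35:u+35].max(2)<45).astype(np.uint8)
k,l,st,ce=cv2.connectedComponentsWithStats(m);i=1+np.argmax(st[1:,4]);print(st[i])
uv=np.array([st[i][0]+u-35+st[i][2]/2-.5,st[i][1]+v-40+st[i][3]/2-.5]);print(onz("",uv,.066,c))
```

```text
272 170 [0.54848662 0.11206861 0.19727893] 0.6176153315111552
[  13   17   47   47 1684]
[0.56823424 0.1119402  0.066     ]
```

View pics/w2.png

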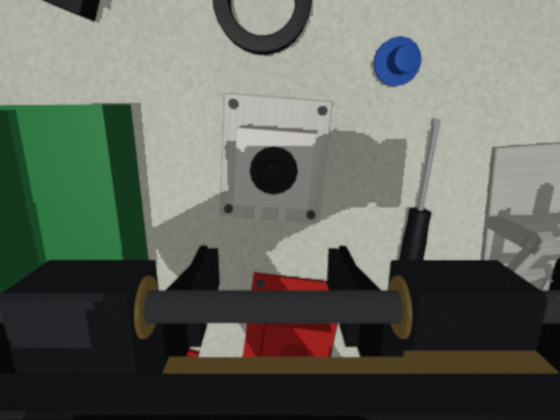

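Cap is still seated at (273,170), centred at (.568,.112). I'll descend and wait for full closure.

Emit:
play_rows --targets '[[[0.3, 0.02, 0, -0.03, 0], [0.3, 0.02, 0, -0.06, 0], [0.3, 0.02, 0, -0.09, 0], [0.3, 0.02, 0, -0.108, 0], [0.5, 0.02, 0, -0.111, 0]]]'

```text
time_s: 4.12
tcp_pos: [0.565, 0.1103, 0.08]
ee_rot: [[1.0, 0.004, -0.011], [0.004, -1.0, -0.004], [-0.011, 0.004, -1.0]]
wrist_force: [-1.0, 0.4, -0.3]
gripper_width: 0.674
```

Emit:
play_rows --targets '[[[1, 0, 0, 0, 0], [1, 0, 0, 0, 0], [1, 0, 0, 0, 0], [1, 0, 0, 0, 0], [1, 0, 0, 0, 0]]]'

```text
time_s: 4.53
tcp_pos: [0.5691, 0.1122, 0.0871]
ee_rot: [[1.0, 0.005, 0.002], [0.005, -1.0, 0.001], [0.002, -0.001, -1.0]]
wrist_force: [-0.1, 0.1, 0.2]
gripper_width: 0.331
```

Emit:
play_rows --targets '[[[1, 0, 0, 0, 0], [1, 0, 0, 0, 0], [1, 0, 0, 0, 0], [1, 0, 0, 0, 0], [1, 0, 0, 0, 0]]]'

```text
time_s: 4.95
tcp_pos: [0.5684, 0.1119, 0.0858]
ee_rot: [[1.0, 0.005, 0.0], [0.005, -1.0, 0.0], [0.0, -0.0, -1.0]]
wrist_force: [0.3, -1.0, 0.5]
gripper_width: 0.018
```

Run:
```python
from h import *
im=capture("side");cv2.imwrite("pics/side1.png",im)
w=capture("wrist")
o=np.hstack([cv2.resize(im[200:320,180:330],(400,320),interpolation=2),cv2.resize(w,(400,320))]);cv2.imwrite("pics/c1.png",o)
s=sense();print(s["gripper_width"],s["wrist_force"])
```

```text
0.007453773659532683 [ 0.22740903 -0.35283285  0.15113272]
```

View pics/c1.png

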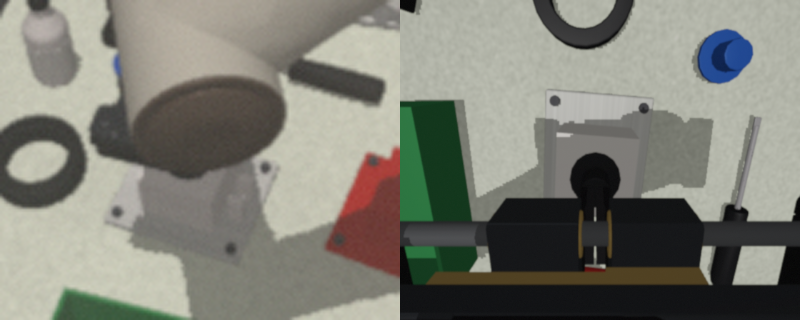

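Run:
```python
from h import *
w=capture("wrist");w=w[180:400,200:350];o=np.clip(cv2.resize(w,None,fx=2.7,fy=2.7,interpolation=2).astype(float)*2.5,0,255)
im=cv2.imread("pics/side1.png")[240:280,215:275];q=np.clip(cv2.resize(im,(390,260),interpolation=2)*2.,0,255)
r=np.zeros((o.shape[0],o.shape[1]+390,3));r[:,:o.shape[1]]=o;r[:260,o.shape[1]:]=q
cv2.imwrite("pics/c2.png",r);s=sense();c=get_calibration("wrist")
for z in(-.017,0,.02,.04):print(proj("",s["tcp_pos"]+[0,0,z],c)-[200,180])
```

```text
[72.41719125 56.02195183]
[72.36346632 66.87041384]
[72.28784323 82.14068658]
[ 72.19425049 101.03949911][ WARN:0@0.366] global loadsave.cpp:1063 imwrite_ Unsupported depth image for selected encoder is fallbacked to CV_8U.
```

View pics/c2.png

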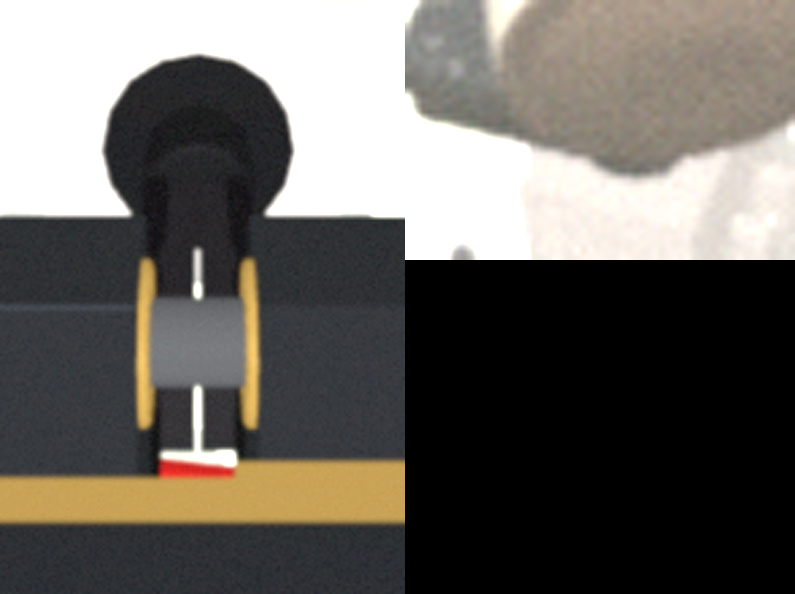

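Run:
```python
from h import *
w=capture("scene");w=w[195:300,240:360]
o=np.clip(cv2.resize(w,None,fx=5,fy=5,interpolation=2).astype(float)*1.8,0,255).astype(np.uint8)
s=sense()
for z in(-.017,0,.04):
    p=(proj("scene",s["tcp_pos"]+[0,0,z])-[240,195])*5;print(p)
    cv2.circle(o,tuple(int(v) for v in p),3,(0,0,255),-1)
cv2.imwrite("pics/c3.png",o)
```

```text
[288.20836318 351.55004672]
[289.36690546 331.17760416]
[292.19432948 281.45863009]
```

View pics/c3.png

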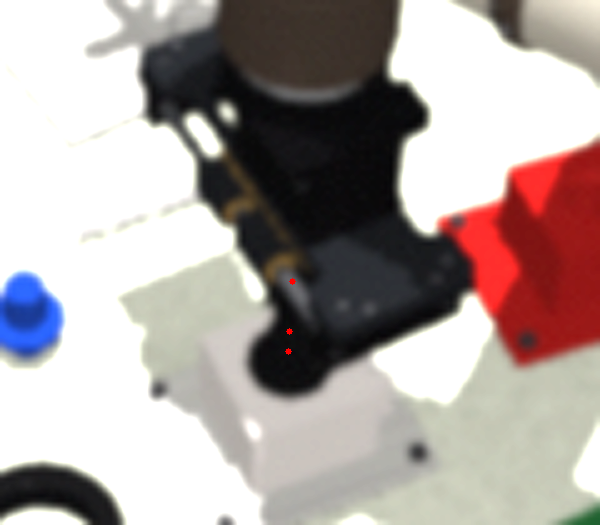

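The fingers shut on nothing, so they are probably above the knob, which disagrees with the stated fingertip offset. I'll probe gently downwards while shut and watch the force.

Emit:
play_rows --targets '[[[1, 0, 0, -0.001, 0], [1, 0, 0, -0.002, 0], [1, 0, 0, -0.003, 0], [1, 0, 0, -0.003, 0]]]'

```text
time_s: 5.48
tcp_pos: [0.5681, 0.1118, 0.0824]
ee_rot: [[1.0, 0.005, -0.001], [0.005, -1.0, -0.0], [-0.001, 0.0, -1.0]]
wrist_force: [0.0, 0.2, 0.3]
gripper_width: 0.006
```

Emit:
play_rows --targets '[[[1, 0, 0, -0.001, 0], [1, 0, 0, -0.002, 0], [1, 0, 0, -0.003, 0], [1, 0, 0, -0.003, 0]]]'

```text
time_s: 5.82
tcp_pos: [0.5682, 0.1119, 0.0795]
ee_rot: [[1.0, 0.005, -0.0], [0.005, -1.0, -0.0], [-0.0, 0.0, -1.0]]
wrist_force: [-0.8, -0.7, -0.3]
gripper_width: 0.004
```

Emit:
play_rows --targets '[[[1, 0, 0, -0.0015, 0], [1, 0, 0, -0.003, 0], [1, 0, 0, -0.004, 0], [1, 0, 0, -0.004, 0]]]'

```text
time_s: 6.15
tcp_pos: [0.5682, 0.1119, 0.0754]
ee_rot: [[1.0, 0.005, -0.001], [0.005, -1.0, -0.0], [-0.001, 0.0, -1.0]]
wrist_force: [-0.2, -0.5, -0.6]
gripper_width: 0.005
```

Emit:
play_rows --targets '[[[1, 0, 0, -0.001, 0], [1, 0, 0, -0.002, 0], [1, 0, 0, -0.003, 0], [1, 0, 0, -0.003, 0]]]'

```text
time_s: 6.48
tcp_pos: [0.5682, 0.1118, 0.0725]
ee_rot: [[1.0, 0.005, -0.0], [0.005, -1.0, -0.0], [-0.0, 0.0, -1.0]]
wrist_force: [0.2, 0.2, 0.0]
gripper_width: 0.009
```

Emit:
play_rows --targets '[[[1, 0, 0, -0.001, 0], [1, 0, 0, -0.002, 0], [1, 0, 0, -0.003, 0], [1, 0, 0, -0.003, 0]]]'

```text
time_s: 6.82
tcp_pos: [0.5684, 0.1119, 0.0698]
ee_rot: [[1.0, 0.005, 0.0], [0.005, -1.0, -0.0], [0.0, 0.0, -1.0]]
wrist_force: [-0.3, -0.5, -0.9]
gripper_width: 0.008
```

Emit:
play_rows --targets '[[[1, 0, 0, -0.001, 0], [1, 0, 0, -0.002, 0], [1, 0, 0, -0.003, 0], [1, 0, 0, -0.003, 0]]]'

```text
time_s: 7.15
tcp_pos: [0.5686, 0.1119, 0.0696]
ee_rot: [[1.0, 0.006, 0.001], [0.006, -1.0, -0.0], [0.001, 0.0, -1.0]]
wrist_force: [-5.4, -0.6, 14.8]
gripper_width: 0.003
```

Contact at TCP z≈0.0696 with 15 N on a knob top at 0.092. The real fingertips are therefore about 22 mm *behind* the reported TCP, not 17 mm ahead, and I'll use tip z = TCP z + 0.0225. Now I'll lift, open and regrip lower.

Emit:
play_rows --targets '[[[0.4, 0, 0, 0.01, 0], [0.4, 0, 0, 0.02, 0], [0.4, 0, 0, 0.025, 0], [0.4, 0, 0, 0.025, 0], [0.4, 0, 0, 0.025, 0]]]'

```text
time_s: 7.57
tcp_pos: [0.5685, 0.112, 0.092]
ee_rot: [[1.0, 0.005, 0.001], [0.005, -1.0, 0.0], [0.001, -0.0, -1.0]]
wrist_force: [-0.0, 0.4, -0.5]
gripper_width: 0.301
```

Emit:
play_rows --targets '[[[0.4, 0, 0, 0, 0], [0.4, 0, 0, 0, 0], [0.4, 0, 0, 0, 0], [0.4, 0, 0, 0, 0], [0.4, 0, 0, 0, 0]]]'

```text
time_s: 7.98
tcp_pos: [0.5683, 0.1119, 0.0915]
ee_rot: [[1.0, 0.005, -0.0], [0.005, -1.0, -0.0], [-0.0, 0.0, -1.0]]
wrist_force: [-0.6, -0.7, -0.2]
gripper_width: 0.586
```

```bash
python3 -c "
from h import *
s=sense();print(s['tcp_pos'],s['joint_velocities'].round(2),s['gripper_width'])"
```

```text
[0.56825603 0.11186284 0.0914687 ] [ 0.03 -0.13  0.13 -0.13 -0.05  0.08] 0.5860164977950582
```

Emit:
play_rows --targets '[[[0.4, 0, 0, -0.015, 0], [0.4, 0, 0, -0.03, 0], [0.4, 0, 0, -0.038, 0], [0.4, 0, 0, -0.043, 0], [0.4, 0, 0, -0.043, 0]]]'

```text
time_s: 8.4
tcp_pos: [0.5677, 0.1116, 0.0476]
ee_rot: [[1.0, 0.005, -0.002], [0.005, -1.0, -0.001], [-0.002, 0.001, -1.0]]
wrist_force: [-0.2, 0.4, 0.0]
gripper_width: 0.598
```

Emit:
play_rows --targets '[[[1, 0, 0, 0, 0], [1, 0, 0, 0, 0], [1, 0, 0, 0, 0], [1, 0, 0, 0, 0], [1, 0, 0, 0, 0]]]'

```text
time_s: 8.82
tcp_pos: [0.5686, 0.112, 0.0493]
ee_rot: [[1.0, 0.005, 0.001], [0.005, -1.0, 0.0], [0.001, -0.0, -1.0]]
wrist_force: [-0.1, -0.4, 0.8]
gripper_width: 0.305
```

Emit:
play_rows --targets '[[[1, 0, 0, 0, 0], [1, 0, 0, 0, 0], [1, 0, 0, 0, 0]]]'

```text
time_s: 9.07
tcp_pos: [0.5686, 0.112, 0.0492]
ee_rot: [[1.0, 0.005, 0.001], [0.005, -1.0, 0.0], [0.001, -0.0, -1.0]]
wrist_force: [-0.8, -0.1, 3.2]
gripper_width: 0.268
```

Emit:
play_rows --targets '[[[1, 0, 0, 0.01, 0], [1, 0, 0, 0.03, 0], [1, 0, 0, 0.06, 0], [1, 0, 0, 0.08, 0], [1, 0, 0, 0.085, 0]]]'

```text
time_s: 9.48
tcp_pos: [0.5708, 0.1127, 0.1385]
ee_rot: [[1.0, 0.006, 0.008], [0.006, -1.0, 0.003], [0.008, -0.003, -1.0]]
wrist_force: [0.4, 0.0, -0.1]
gripper_width: 0.265
```

Emit:
play_rows --targets '[[[1, -0.004, 0.025, 0, 0], [1, -0.01, 0.065, 0, 0], [1, -0.016, 0.105, 0, 0], [1, -0.022, 0.145, 0, 0], [1, -0.028, 0.185, 0, 0]]]'

```text
time_s: 9.9
tcp_pos: [0.5395, 0.2982, 0.1335]
ee_rot: [[1.0, 0.005, -0.001], [0.005, -1.0, -0.0], [-0.001, 0.0, -1.0]]
wrist_force: [1.0, -0.4, -0.6]
gripper_width: 0.267
```

Emit:
play_rows --targets '[[[1, -0.004, 0.022, 0, 0], [1, -0.004, 0.03, -0.02, 0], [1, -0.004, 0.03, -0.05, 0], [1, -0.004, 0.03, -0.08, 0], [1, -0.004, 0.03, -0.1, 0]]]'

```text
time_s: 10.32
tcp_pos: [0.5344, 0.3261, 0.0304]
ee_rot: [[1.0, 0.005, -0.004], [0.005, -1.0, -0.003], [-0.004, 0.003, -1.0]]
wrist_force: [-0.5, 0.1, 0.2]
gripper_width: 0.263
```

Emit:
play_rows --targets '[[[1, 0, 0, -0.005, 0], [0.4, 0, 0, -0.005, 0], [0.4, 0, 0, -0.005, 0], [0.4, 0, 0, -0.005, 0], [0.4, 0, 0, -0.005, 0]]]'

```text
time_s: 10.73
tcp_pos: [0.5374, 0.3277, 0.0308]
ee_rot: [[1.0, 0.005, 0.003], [0.005, -1.0, 0.003], [0.003, -0.002, -1.0]]
wrist_force: [0.0, 0.8, 0.6]
gripper_width: 0.486
```

Emit:
play_rows --targets '[[[0.4, 0, 0, 0, 0], [0.4, 0, 0, 0.03, 0], [0.4, 0, 0, 0.07, 0], [0.4, 0, 0, 0.11, 0], [0.4, 0, 0, 0.15, 0]]]'

```text
time_s: 11.15
tcp_pos: [0.5362, 0.3267, 0.1814]
ee_rot: [[1.0, 0.005, 0.001], [0.005, -1.0, 0.001], [0.001, -0.001, -1.0]]
wrist_force: [0.6, 1.5, -0.3]
gripper_width: 0.598
```

Run:
```python
from h import *
w=capture("wrist");sd=capture("side");c=get_calibration("wrist");s=sense();print(s["tcp_pos"],s["gripper_width"])
cv2.imwrite("pics/p1.png",np.hstack([cv2.resize(w,(400,300)),cv2.resize(sd[200:410,160:440],(400,300))]))
```

```text
[0.54050465 0.32970978 0.18874449] 0.5982828551810909
```

View pics/p1.png

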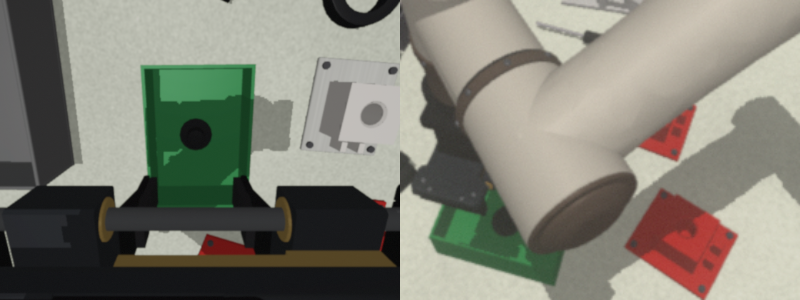

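Cap lies in the bin at (196,134) in the left panel; the socket is open. On to the rack.

Emit:
play_rows --targets '[[[0.4, -0.002, -0.02, 0.01, 0], [0.4, -0.006, -0.055, 0.03, 0], [0.4, -0.01, -0.095, 0.05, 0], [0.4, -0.015, -0.135, 0.06, 0], [0.4, -0.02, -0.175, 0.06, 0]]]'

```text
time_s: 11.67
tcp_pos: [0.5176, 0.1528, 0.2423]
ee_rot: [[1.0, 0.007, 0.007], [0.007, -1.0, 0.003], [0.007, -0.003, -1.0]]
wrist_force: [0.9, -1.0, -0.3]
gripper_width: 0.604
```

Emit:
play_rows --targets '[[[0.4, -0.005, -0.04, 0, 0], [0.4, -0.01, -0.08, 0, 0], [0.4, -0.015, -0.12, 0, 0.02], [0.4, -0.02, -0.16, 0, 0.04], [0.4, -0.025, -0.2, 0, 0.05]]]'

```text
time_s: 12.08
tcp_pos: [0.4909, -0.0483, 0.2397]
ee_rot: [[0.998, 0.056, 0.002], [0.056, -0.998, 0.001], [0.002, -0.0, -1.0]]
wrist_force: [0.7, -0.3, 0.6]
gripper_width: 0.6
```

Emit:
play_rows --targets '[[[0.4, -0.005, -0.04, 0, 0.01], [0.4, -0.01, -0.08, 0, 0.03], [0.4, -0.015, -0.12, 0, 0.03], [0.4, -0.02, -0.16, 0, 0.03], [0.4, -0.025, -0.19, 0, 0.03]]]'

```text
time_s: 12.5
tcp_pos: [0.4659, -0.2392, 0.2395]
ee_rot: [[0.996, 0.084, 0.002], [0.084, -0.996, -0.001], [0.002, 0.001, -1.0]]
wrist_force: [1.2, 0.8, -0.8]
gripper_width: 0.6
```

Emit:
play_rows --targets '[[[0.4, 0, -0.008, 0, 0], [0.4, 0, -0.01, 0, 0], [0.4, 0, -0.01, 0, 0]]]'

```text
time_s: 12.75
tcp_pos: [0.4664, -0.2467, 0.2389]
ee_rot: [[0.996, 0.084, 0.001], [0.084, -0.996, 0.0], [0.001, -0.0, -1.0]]
wrist_force: [0.2, 0.3, 0.9]
gripper_width: 0.601
```

Run:
```python
from h import *
s=sense();c=get_calibration("wrist");im=capture("wrist");cv2.imwrite("pics/w3.png",im);np.savez("w3.npz",**c)
print(s["time_s"],s["tcp_pos"],s["ee_rot"][:,0],s["joint_velocities"].round(1))
print(proj("",[.542,-.2465,.135],c),proj("",[.4284,-.2588,.0519],c))
cv2.imwrite("pics/w3b.png",np.clip(im*1.4,0,255).astype(np.uint8))
```

```text
12.75 [ 0.46642622 -0.24674968  0.23892112] [9.96474105e-01 8.38981323e-02 6.79295501e-04] [ 1.8 -0.5 -0.5 -0.2 -0.1 -0.3]
[280.44761236 105.68770358] [280.78630777 213.96535813]
```

View pics/w3b.png

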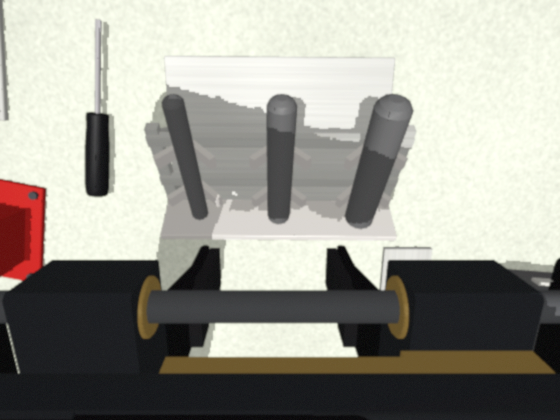

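Wrist view: the middle post runs from head (282,107) to foot (278,218). Post widths at the heads are about 20, 29 and 37 px, i.e. roughly 15, 22 and 28 mm, so the middle one is the 24 mm post B. I'll compute the axis at the grip height.

Run:
```python
from h import *
c=dict(np.load("w3.npz"));im=cv2.imread("pics/w3.png").max(2)
pts=[]
for r in range(110,212,6):
    b=im[r,225:335];w=np.where(b<85)[0]+225
    # run containing 280
    l=280
    while im[r,l-1]<80:l-=1
    q=280
    while im[r,q+1]<80:q+=1
    pts.append((r,(l+q)/2,q-l+1))
print(pts)
mid=np.array([.4852,-.2527,.0935]);a=np.array([np.cos(np.radians(35)),0,np.sin(np.radians(35))])
for s in(-.06,0,.035,.047):
    p=mid+s*a; u=proj("",p,c); 
    r=min(pts,key=lambda t:abs(t[0]-u[1]));q=onz("",(r[1],u[1]),p[2],c);print(s,u.round(1),q.round(4))
```

```text
[(110, 280.0, 1), (116, 280.0, 1), (122, 280.0, 1), (128, 280.0, 1), (134, 280.5, 28), (140, 280.5, 28), (146, 280.0, 27), (152, 280.0, 27), (158, 280.0, 27), (164, 279.5, 26), (170, 279.5, 26), (176, 279.0, 25), (182, 279.0, 25), (188, 279.0, 23), (194, 278.5, 24), (200, 279.0, 23), (206, 278.5, 22)]
-0.06 [275.9 208.7] [ 0.4363 -0.2555  0.0591]
0 [280.7 168.9] [ 0.4851 -0.2516  0.0935]
0.035 [284.2 140.1] [ 0.5136 -0.2495  0.1136]
0.047 [285.5 129. ] [ 0.5233 -0.2481  0.1205]
```

Emit:
play_rows --targets '[[[0.4, 0.015, 0, 0, 0], [0.4, 0.04, -0.001, -0.01, 0], [0.4, 0.055, -0.001, -0.035, 0], [0.4, 0.057, -0.0015, -0.07, 0], [0.4, 0.057, -0.0015, -0.1, 0]]]'

```text
time_s: 13.22
tcp_pos: [0.525, -0.246, 0.1375]
ee_rot: [[0.996, 0.088, 0.001], [0.088, -0.996, 0.0], [0.001, -0.0, -1.0]]
wrist_force: [-0.4, 0.3, -1.5]
gripper_width: 0.6
```

Emit:
play_rows --targets '[[[0.4, 0, 0, -0.025, 0], [0.4, 0, 0, -0.045, 0], [0.4, 0, 0, -0.056, 0], [0.4, 0, 0, -0.06, 0], [0.4, 0, 0, -0.06, 0]]]'

```text
time_s: 13.63
tcp_pos: [0.5238, -0.2471, 0.0785]
ee_rot: [[0.996, 0.087, -0.001], [0.087, -0.996, 0.0], [-0.001, -0.0, -1.0]]
wrist_force: [-0.3, 0.1, 0.1]
gripper_width: 0.6
```

Emit:
play_rows --targets '[[[1, 0, 0, 0, 0], [1, 0, 0, 0, 0], [1, 0, 0, 0, 0], [1, 0, 0, 0, 0], [1, 0, 0, 0, 0]]]'

```text
time_s: 14.05
tcp_pos: [0.5239, -0.2482, 0.0795]
ee_rot: [[0.996, 0.085, 0.001], [0.085, -0.996, -0.0], [0.001, 0.0, -1.0]]
wrist_force: [-0.1, 0.5, -0.2]
gripper_width: 0.304
```

Emit:
play_rows --targets '[[[1, 0, 0, 0, 0], [1, 0, 0, 0, 0], [1, 0, 0, 0, 0]]]'

```text
time_s: 14.3
tcp_pos: [0.5238, -0.2483, 0.0791]
ee_rot: [[0.996, 0.085, 0.001], [0.085, -0.996, -0.001], [0.001, 0.001, -1.0]]
wrist_force: [-0.3, -0.8, 0.8]
gripper_width: 0.262
```

Gripped (0.262 × 87 ≈ 23 mm, so the 24 mm post). Lift and check its attitude.

Emit:
play_rows --targets '[[[1, 0, 0, 0.008, 0], [1, 0, 0, 0.025, 0], [1, 0, 0, 0.055, 0], [1, 0, 0, 0.09, 0], [1, 0, 0, 0.12, 0]]]'

```text
time_s: 14.72
tcp_pos: [0.5234, -0.2479, 0.2006]
ee_rot: [[0.996, 0.085, -0.0], [0.085, -0.996, 0.0], [-0.0, -0.0, -1.0]]
wrist_force: [1.0, -1.0, -1.0]
gripper_width: 0.261
```

Emit:
play_rows --targets '[[[1, 0, 0, 0.02, 0], [1, 0, 0, 0.03, 0], [1, 0, 0, 0.03, 0], [1, 0, 0, 0.03, 0]]]'

```text
time_s: 15.05
tcp_pos: [0.523, -0.2475, 0.2278]
ee_rot: [[0.996, 0.085, -0.001], [0.085, -0.996, 0.001], [-0.001, -0.001, -1.0]]
wrist_force: [-0.3, 0.4, -2.1]
gripper_width: 0.26
```

Run:
```python
from h import *
o=[]
s=sense();print(s["time_s"],s["tcp_pos"],s["gripper_width"],s["wrist_force"])
for n in("scene","side"):
    im=capture(n);cv2.imwrite(f"pics/{n}2.png",im);u,v=proj(n,s["tcp_pos"]).astype(int);u=min(max(u,65),495);print(n,u,v)
    y0=max(0,v-60);o.append(cv2.resize(np.clip(im[y0:y0+130,u-65:u+65]*1.4,0,255).astype(np.uint8),(400,400),interpolation=2));print(u-65,y0)
cv2.imwrite("pics/l1.png",np.hstack(o))
```

```text
15.05 [ 0.52296515 -0.24753357  0.22780262] 0.2602102746524481 [-0.27459743  0.43787139 -2.05035728]
scene 250 132
185 72
side 307 111
242 51
```

View pics/l1.png

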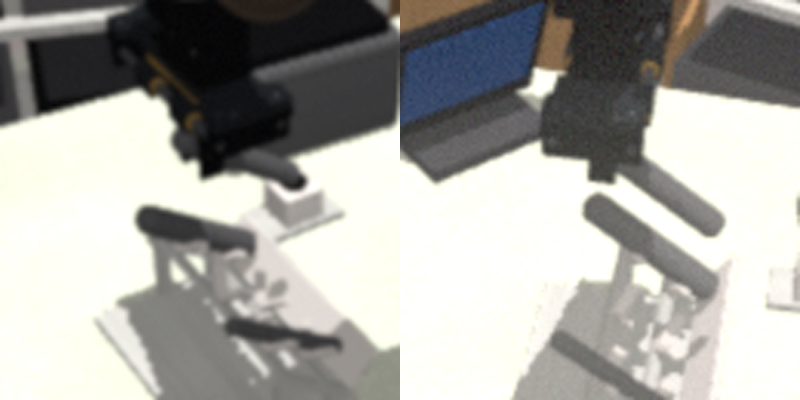

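The post is held still sloping (foot at scene (282,130), side (344,123)); it did not swing. I'll swivel it upright by pushing its foot against the fixture block's vertical +x face while following an arc. First I check the foot position and the neighbours.

Run:
```python
from h import *
f,e=tri([ray("scene",(185+298*.325,72+178*.325)),ray("side",(242+311*.325,51+220*.325))]);s=sense();g=s["tcp_pos"]+[0,0,.0415];v=g-f
print(f,e,v,np.linalg.norm(v),np.degrees(np.arctan2(v[2],np.hypot(*v[:2]))),np.degrees(np.arctan2(v[1],v[0])))
c=dict(np.load("w1.npz"));H=[onz("",p,.008,c) for p in((258,105),(346,112),(333,214),(251,209))]
d=H[0]-H[3]+H[1]-H[2];print("fixture yaw",np.degrees(np.arctan2(d[1],d[0])))
print("tape",onz("",(288,5),.025,c),onz("side",(194,261),.012),"spray",onz("side",(200,228),0),"blue",onz("side",(231,226),.0))
```

```text
[ 0.43010284 -0.23899892  0.21425089] [np.float64(0.0033911554447463503), np.float64(0.003391155444746465)] [ 0.09223903 -0.00849937  0.05365807] 0.10704889621921353 30.082614698805273 -5.264657301907806
fixture yaw -4.373742822460606
tape [0.71136195 0.12312053 0.025     ] [0.7134182  0.12754454 0.012     ] spray [0.74400673 0.02008396 0.        ] blue [ 6.66532765e-01 -8.34808792e-03  1.11022302e-16]
```

Emit:
play_rows --targets '[[[1, 0.008, 0.013, 0, -0.01], [1, 0.024, 0.04, 0, -0.02], [1, 0.042, 0.07, 0, -0.04], [1, 0.061, 0.101, 0, -0.06], [1, 0.08, 0.133, 0, -0.08]]]'

```text
time_s: 15.57
tcp_pos: [0.6032, -0.1139, 0.2265]
ee_rot: [[1.0, 0.003, -0.004], [0.003, -1.0, 0.0], [-0.004, -0.0, -1.0]]
wrist_force: [-0.6, -0.3, -0.6]
gripper_width: 0.266
```

Emit:
play_rows --targets '[[[1, 0.019, 0.032, 0, -0.02], [1, 0.038, 0.063, 0, -0.04], [1, 0.056, 0.093, 0, -0.06], [1, 0.074, 0.123, 0, -0.08], [1, 0.09, 0.15, 0, -0.08]]]'

```text
time_s: 15.98
tcp_pos: [0.6935, 0.037, 0.2258]
ee_rot: [[0.997, -0.075, -0.004], [-0.075, -0.997, -0.001], [-0.004, 0.001, -1.0]]
wrist_force: [0.2, -1.1, -1.7]
gripper_width: 0.262
```

Emit:
play_rows --targets '[[[1, 0.015, 0.025, 0, 0], [1, 0.027, 0.044, 0, 0], [1, 0.036, 0.058, 0, 0], [1, 0.039, 0.064, 0, 0], [1, 0.039, 0.064, 0, 0]]]'

```text
time_s: 16.4
tcp_pos: [0.7322, 0.1003, 0.2255]
ee_rot: [[0.997, -0.073, -0.004], [-0.073, -0.997, -0.001], [-0.004, 0.001, -1.0]]
wrist_force: [-0.8, -0.2, -0.8]
gripper_width: 0.261
```

Run:
```python
from h import *
s=sense();print(s["time_s"],s["tcp_pos"],s["ee_rot"][:,0],s["gripper_width"],s["wrist_force"])
```

```text
16.4 [0.73220637 0.10032275 0.22548055] [ 0.99730922 -0.07317914 -0.00437342] 0.26100828671181736 [-0.76369495 -0.2436393  -0.7648496 ]
```

Emit:
play_rows --targets '[[[1, 0, -0.001, -0.02, 0], [1, 0, -0.001, -0.055, 0], [1, 0, -0.001, -0.09, 0], [1, 0, -0.001, -0.12, 0], [1, 0, -0.001, -0.143, 0]]]'

```text
time_s: 16.82
tcp_pos: [0.7299, 0.096, 0.082]
ee_rot: [[0.997, -0.077, -0.006], [-0.077, -0.997, -0.001], [-0.005, 0.002, -1.0]]
wrist_force: [-0.6, -0.6, -1.1]
gripper_width: 0.262
```

Emit:
play_rows --targets '[[[1, 0, 0, -0.012, 0], [1, 0, 0, -0.02, 0], [1, 0, 0, -0.02, 0], [1, -0.008, 0.0005, -0.02, 0], [1, -0.016, 0.001, -0.02, 0]]]'

```text
time_s: 17.23
tcp_pos: [0.7173, 0.099, 0.0677]
ee_rot: [[0.997, -0.075, 0.003], [-0.075, -0.997, 0.001], [0.003, -0.001, -1.0]]
wrist_force: [-0.6, -0.4, -1.5]
gripper_width: 0.265
```

Emit:
play_rows --targets '[[[1, -0.002, 0, 0, 0], [1, -0.005, 0.0005, 0.002, 0], [1, -0.008, 0.0005, 0.005, 0], [1, -0.008, 0.0005, 0.006, 0]]]'

```text
time_s: 17.57
tcp_pos: [0.7086, 0.0998, 0.0734]
ee_rot: [[0.997, -0.074, 0.002], [-0.074, -0.997, 0.001], [0.002, -0.001, -1.0]]
wrist_force: [0.4, -0.2, -1.1]
gripper_width: 0.264
```

Emit:
play_rows --targets '[[[1, -0.001, 0, -0.004, 0], [1, -0.003, 0, -0.008, 0], [1, -0.006, 0.0005, -0.008, 0], [1, -0.008, 0.0005, -0.007, 0], [1, -0.008, 0.0005, -0.007, 0]]]'

```text
time_s: 17.98
tcp_pos: [0.702, 0.1001, 0.0658]
ee_rot: [[0.997, -0.074, 0.004], [-0.074, -0.997, 0.0], [0.004, -0.001, -1.0]]
wrist_force: [4.0, 0.8, 0.5]
gripper_width: 0.264
```

Emit:
play_rows --targets '[[[1, -0.004, 0, 0.003, 0], [1, -0.008, 0.0005, 0.008, 0], [1, -0.01, 0.001, 0.01, 0], [1, -0.01, 0.001, 0.01, 0]]]'

```text
time_s: 18.32
tcp_pos: [0.6929, 0.1013, 0.0771]
ee_rot: [[0.997, -0.074, 0.006], [-0.074, -0.997, 0.001], [0.006, -0.001, -1.0]]
wrist_force: [6.2, -1.1, 1.8]
gripper_width: 0.262
```

Contact (4 to 6 N) at the expected place; following the arc.

Emit:
play_rows --targets '[[[1, -0.005, 0.0004, 0.007, 0], [1, -0.01, 0.0008, 0.013, 0], [1, -0.016, 0.0012, 0.018, 0], [1, -0.022, 0.0016, 0.023, 0], [1, -0.0275, 0.002, 0.027, 0]]]'

```text
time_s: 18.73
tcp_pos: [0.6624, 0.1033, 0.1016]
ee_rot: [[0.997, -0.075, 0.0], [-0.075, -0.997, 0.001], [0.0, -0.001, -1.0]]
wrist_force: [4.4, -0.0, -4.7]
gripper_width: 0.268
```

Emit:
play_rows --targets '[[[1, -0.006, 0.0004, 0.003, 0], [1, -0.013, 0.001, 0.006, 0], [1, -0.02, 0.0015, 0.009, 0], [1, -0.027, 0.002, 0.012, 0], [1, -0.033, 0.0025, 0.014, 0]]]'

```text
time_s: 19.15
tcp_pos: [0.6297, 0.106, 0.116]
ee_rot: [[0.997, -0.074, 0.001], [-0.074, -0.997, 0.001], [0.001, -0.001, -1.0]]
wrist_force: [4.9, 0.1, -2.6]
gripper_width: 0.267
```

Emit:
play_rows --targets '[[[1, -0.006, 0.0004, 0.002, 0], [1, -0.011, 0.0008, 0.003, 0], [1, -0.015, 0.0011, 0.003, 0], [1, -0.015, 0.0011, 0.003, 0], [1, -0.015, 0.0011, 0.003, 0]]]'

```text
time_s: 19.57
tcp_pos: [0.6149, 0.1067, 0.1193]
ee_rot: [[0.997, -0.074, 0.0], [-0.074, -0.997, -0.0], [0.0, -0.0, -1.0]]
wrist_force: [3.1, 1.3, 0.6]
gripper_width: 0.265
```

Emit:
play_rows --targets '[[[1, -0.001, 0, 0, 0], [1, -0.002, 0, 0, 0], [1, -0.002, 0, 0, 0]]]'

```text
time_s: 19.82
tcp_pos: [0.6142, 0.1067, 0.1193]
ee_rot: [[0.997, -0.074, 0.003], [-0.074, -0.997, 0.0], [0.002, -0.001, -1.0]]
wrist_force: [5.3, 0.4, -1.1]
gripper_width: 0.273
```

Run:
```python
from h import *
s=sense();print(s["time_s"],s["tcp_pos"],s["wrist_force"],s["moment"]);t=s["tcp_pos"];o=[]
for n in("scene","side"):
    im=capture(n);cv2.imwrite(f"pics/{n}3.png",im);u,v=proj(n,t).astype(int);x,y=u-50,v-45;print(n,x,y)
    q=cv2.resize(np.clip(im[y:y+100,x:x+100]*1.4,0,255).astype(np.uint8),(400,400),interpolation=2)
    for z in(.0415,-.0805):
        p=(proj(n,t+[0,0,z])-[x,y])*4;print(p);cv2.circle(q,(int(p[0]),int(p[1])),2,(0,0,255),-1)
    o.append(q)
cv2.imwrite("pics/u1.png",np.hstack(o))
```

```text
19.8167 [0.61417858 0.10666281 0.11929724] [ 5.33777817  0.43047712 -1.06829263] [ 2.72999101e-01 -2.08969260e+00  1.68201045e-03]
scene 230 213
[203.78587384 138.16089061]
[202.34631263 258.28894604]
side 180 192
[194.31169471 138.17766273]
[214.38990476 260.91231493]
```

View pics/u1.png

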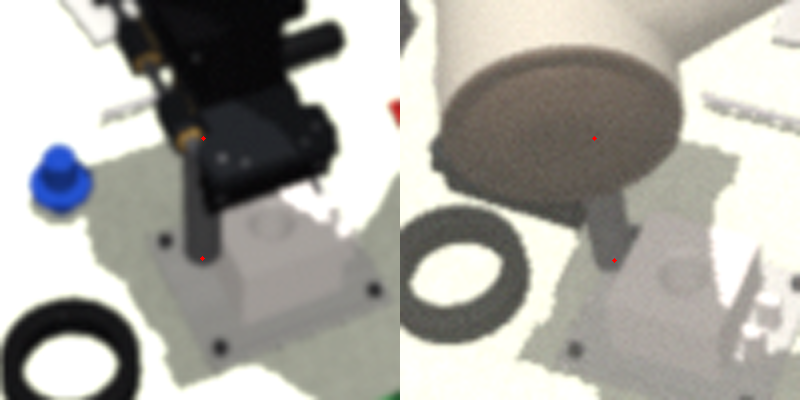

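Post stands upright: foot at scene crop (202,258), on the predicted point and flush with the block face. I'll back off, lift and carry it over the socket.

Emit:
play_rows --targets '[[[1, 0.005, 0, 0.002, 0], [1, 0.005, 0, 0.015, 0], [1, 0.005, 0, 0.03, 0], [1, 0.005, 0, 0.04, 0], [1, 0.005, 0, 0.042, 0]]]'

```text
time_s: 20.33
tcp_pos: [0.6174, 0.106, 0.1619]
ee_rot: [[0.997, -0.075, -0.001], [-0.075, -0.997, -0.001], [-0.001, 0.001, -1.0]]
wrist_force: [0.6, -0.2, -0.6]
gripper_width: 0.269
```

Emit:
play_rows --targets '[[[1, -0.008, 0.001, 0, 0], [1, -0.02, 0.002, 0, 0], [1, -0.034, 0.003, 0, 0], [1, -0.045, 0.005, 0, 0], [1, -0.049, 0.005, 0, 0]]]'

```text
time_s: 20.75
tcp_pos: [0.5657, 0.1111, 0.1595]
ee_rot: [[0.997, -0.075, -0.005], [-0.075, -0.997, -0.001], [-0.005, 0.002, -1.0]]
wrist_force: [0.6, -0.3, -1.8]
gripper_width: 0.27
```

Emit:
play_rows --targets '[[[1, 0, 0, 0, 0], [1, 0, 0, 0, 0], [1, 0, 0, 0, 0]]]'

```text
time_s: 21.0
tcp_pos: [0.5692, 0.1115, 0.1604]
ee_rot: [[0.997, -0.075, -0.0], [-0.075, -0.997, -0.0], [-0.0, 0.0, -1.0]]
wrist_force: [0.2, -0.2, -0.8]
gripper_width: 0.264
```

Run:
```python
from h import *
s=sense();print(s["time_s"],s["tcp_pos"],s["ee_rot"][:,2],s["wrist_force"],s["gripper_width"])
```

```text
21.0 [0.56921214 0.11148751 0.1604322 ] [-4.87609193e-04 -2.77356162e-04 -9.99999843e-01] [ 0.16748615 -0.22620364 -0.81135515] 0.2643524464784823
```

Emit:
play_rows --targets '[[[1, -0.0005, 0, -0.006, 0], [1, -0.0005, 0, -0.012, 0], [1, -0.0005, 0, -0.018, 0], [1, -0.0005, 0, -0.023, 0], [1, -0.0005, 0, -0.026, 0]]]'

```text
time_s: 21.42
tcp_pos: [0.568, 0.1113, 0.1333]
ee_rot: [[0.997, -0.075, -0.002], [-0.075, -0.997, -0.001], [-0.002, 0.001, -1.0]]
wrist_force: [-0.3, -0.3, -1.0]
gripper_width: 0.268
```

Emit:
play_rows --targets '[[[1, 0, 0, -0.003, 0], [1, 0, 0, -0.006, 0], [1, 0, 0, -0.008, 0], [1, 0, 0, -0.008, 0]]]'

```text
time_s: 21.75
tcp_pos: [0.5683, 0.1115, 0.1263]
ee_rot: [[0.997, -0.075, -0.001], [-0.075, -0.997, -0.0], [-0.001, 0.0, -1.0]]
wrist_force: [-0.4, -0.6, -1.2]
gripper_width: 0.269
```

No contact force with the foot at about 0.046, so it has entered the bore. Continuing down.

Emit:
play_rows --targets '[[[1, 0, 0, -0.005, 0], [1, 0, 0, -0.01, 0], [1, 0, 0, -0.015, 0], [1, 0, 0, -0.02, 0], [1, 0, 0, -0.024, 0]]]'

```text
time_s: 22.17
tcp_pos: [0.5682, 0.1115, 0.1019]
ee_rot: [[0.997, -0.075, -0.001], [-0.075, -0.997, -0.0], [-0.001, 0.0, -1.0]]
wrist_force: [0.1, -0.1, -1.3]
gripper_width: 0.269
```

Emit:
play_rows --targets '[[[1, 0, 0, -0.002, 0], [1, 0, 0, -0.004, 0], [1, 0, 0, -0.006, 0], [1, 0, 0, -0.007, 0], [1, 0, 0, -0.007, 0]]]'

```text
time_s: 22.58
tcp_pos: [0.5685, 0.1116, 0.0955]
ee_rot: [[0.997, -0.075, -0.0], [-0.075, -0.997, -0.0], [-0.0, 0.0, -1.0]]
wrist_force: [-0.0, 0.1, -1.7]
gripper_width: 0.269
```

Emit:
play_rows --targets '[[[1, 0, 0, -0.001, 0], [1, 0, 0, -0.002, 0], [1, 0, 0, -0.002, 0]]]'

```text
time_s: 22.83
tcp_pos: [0.5685, 0.1116, 0.0936]
ee_rot: [[0.997, -0.075, -0.0], [-0.075, -0.997, 0.0], [-0.0, 0.0, -1.0]]
wrist_force: [-0.2, -0.8, -0.6]
gripper_width: 0.264
```

Not yet on the floor; going on in small steps until the force rises.

Emit:
play_rows --targets '[[[1, 0, 0, -0.001, 0], [1, 0, 0, -0.002, 0], [1, 0, 0, -0.002, 0]]]'

```text
time_s: 23.08
tcp_pos: [0.5684, 0.1115, 0.0915]
ee_rot: [[0.997, -0.075, -0.0], [-0.075, -0.997, -0.0], [-0.0, 0.0, -1.0]]
wrist_force: [0.0, 0.8, -1.1]
gripper_width: 0.269
```

Emit:
play_rows --targets '[[[1, 0, 0, -0.001, 0], [1, 0, 0, -0.002, 0], [1, 0, 0, -0.002, 0]]]'

```text
time_s: 23.33
tcp_pos: [0.5684, 0.1115, 0.0895]
ee_rot: [[0.997, -0.075, -0.0], [-0.075, -0.997, -0.0], [-0.0, 0.0, -1.0]]
wrist_force: [-0.4, 0.1, -1.2]
gripper_width: 0.266
```

Emit:
play_rows --targets '[[[1, 0, 0, -0.001, 0], [1, 0, 0, -0.002, 0], [1, 0, 0, -0.002, 0]]]'

```text
time_s: 23.58
tcp_pos: [0.5688, 0.1116, 0.0885]
ee_rot: [[0.997, -0.074, 0.001], [-0.074, -0.997, -0.0], [0.001, 0.0, -1.0]]
wrist_force: [-0.7, -0.8, 4.2]
gripper_width: 0.27
```

Emit:
play_rows --targets '[[[1, 0, 0, -0.001, 0], [1, 0, 0, -0.002, 0], [1, 0, 0, -0.002, 0]]]'

```text
time_s: 23.83
tcp_pos: [0.5693, 0.1116, 0.0884]
ee_rot: [[0.997, -0.074, 0.002], [-0.074, -0.997, -0.0], [0.002, 0.0, -1.0]]
wrist_force: [-2.4, -0.2, 11.5]
gripper_width: 0.268
```

Floor contact at TCP 0.0885 (+11 N). Unload, release and retreat, then check the head height.

Emit:
play_rows --targets '[[[1, 0, 0, 0.002, 0], [0.7, 0, 0, 0.003, 0], [0.5, 0, 0, 0.003, 0], [0.4, 0, 0, 0.003, 0], [0.4, 0, 0, 0.003, 0]]]'

```text
time_s: 24.25
tcp_pos: [0.5685, 0.1115, 0.0883]
ee_rot: [[0.997, -0.075, -0.0], [-0.075, -0.997, -0.0], [-0.0, 0.0, -1.0]]
wrist_force: [-0.7, 0.6, 0.1]
gripper_width: 0.448
```

Emit:
play_rows --targets '[[[0.4, 0, 0, 0, 0], [0.4, 0, 0, 0, 0], [0.4, 0, 0, 0, 0], [0.4, 0, 0, 0.015, 0], [0.4, 0, 0, 0.04, 0]]]'

```text
time_s: 24.67
tcp_pos: [0.5664, 0.1108, 0.1262]
ee_rot: [[0.997, -0.075, -0.007], [-0.075, -0.997, -0.003], [-0.007, 0.003, -1.0]]
wrist_force: [1.0, -0.0, -0.2]
gripper_width: 0.596
```

Emit:
play_rows --targets '[[[0.4, 0, 0, 0.035, 0], [0.4, 0, 0, 0.07, 0], [0.4, -0.03, 0, 0.1, 0], [0.4, -0.07, 0, 0.1, 0], [0.4, -0.11, 0, 0.1, 0]]]'

```text
time_s: 25.08
tcp_pos: [0.4586, 0.112, 0.2303]
ee_rot: [[0.997, -0.076, 0.004], [-0.076, -0.997, 0.002], [0.003, -0.002, -1.0]]
wrist_force: [-0.1, 0.5, 0.1]
gripper_width: 0.603
```

Emit:
play_rows --targets '[[[0.4, 0, -0.04, 0, 0], [0.4, 0, -0.08, 0, 0], [0.4, 0, -0.12, 0, 0], [0.4, 0, -0.15, 0, 0], [0.4, 0, -0.17, 0, 0]]]'

```text
time_s: 25.5
tcp_pos: [0.4579, -0.0605, 0.229]
ee_rot: [[0.997, -0.076, 0.0], [-0.076, -0.997, -0.0], [0.0, 0.0, -1.0]]
wrist_force: [-0.1, 0.3, 0.4]
gripper_width: 0.598
```

Run:
```python
from h import *
s=sense();print(s["time_s"],s["tcp_pos"],s["gripper_width"]);o=[]
for n in("scene","side"):
    im=capture(n);cv2.imwrite(f"pics/{n}4.png",im)
    for z in(.06,.165):print(n,z,proj(n,[.568,.112,z]))
    q=im.copy()
    u,v=proj(n,[.568,.112,.1]).astype(int);z=cv2.resize(im[v-50:v+50,u-50:u+50],(400,400),interpolation=2);print(u-50,v-50)
    o.append(np.vstack([z,cv2.resize(im[100:310],(400,200))]))
cv2.imwrite("pics/f1.png",np.hstack(o))
```

```text
25.5 [ 0.45794045 -0.06049121  0.22901336] 0.5983491965524034
scene 0.06 [297.65581779 267.34642118]
scene 0.165 [299.16395459 240.98728514]
248 207
side 0.06 [250.51418358 258.50612321]
side 0.165 [247.59168599 231.78212613]
199 198
```

View pics/f1.png

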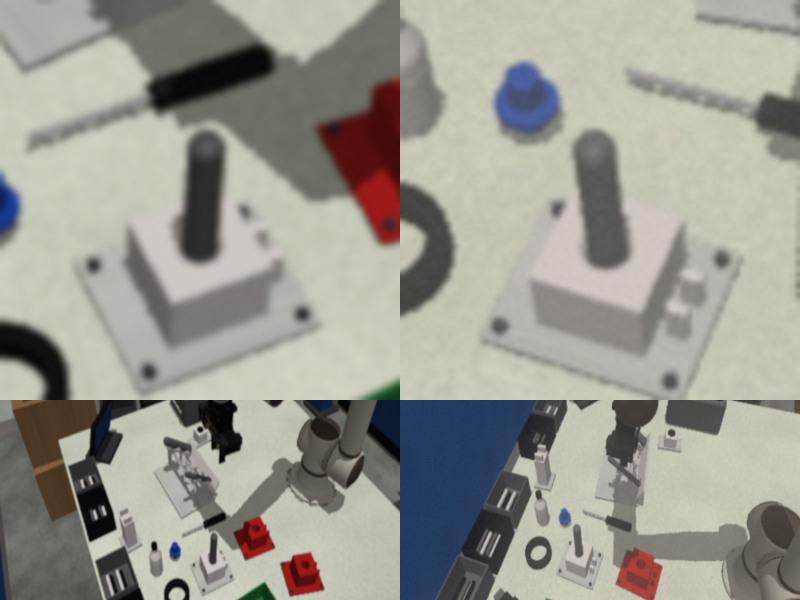

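The post stands upright with its dome at scene crop (206,135) and side crop (195,135). For a head at z = 0.165 the predicted points are (205,136) and (194,135), so it is fully home and the gripper is clear.

```bash
python3 -c "
from station import *
print(finish_job())"
```

```text
the job is handed in; nothing more can be done
None
```

The cap is in the green bin and the 24 mm post (post_b, the middle one) stands upright in the socket, fully home. The job was handed in at about 25.6 s with the robot clear of everything.

- **Cap:** I pulled it out and set it in the bin; a picture showed it lying there. The first two grip attempts closed above the knob. The first came off because I lifted before the slow fingers had closed. The second failed because the real fingertips are about 22 mm behind the reported TCP, not 17 mm ahead as stated. I found that with a light touch on the knob (15 N) and corrected for it from then on; a check after the first miss showed the cap had not moved.
- **Post:** The gripper can't tilt, so I swivelled the post upright in the jaws by pressing its foot against the side of the fixture block, with about 6 N at most. I then lowered it into the socket until the floor pushed back with 11 N.

**Last checks:**
- In both outside cameras the post's head is within about 1 px of where a fully home post should be.
- The fixture, screwdriver, tape, blue cap and red fixtures look unmoved. I only looked at the other two posts from a distance after the lift; they were still in the rack then.
- **One disagreement:** floor contact came about 7 mm lower than I estimated from where I gripped the post. The head height settles that it is home.

I viewed 13 pictures, three over the budget of 10.

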